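# Dock the laser head and hold the attenuator slide at its set mark

## Robot

A 6-joint arm with a two-finger parallel gripper is mounted at the origin on the work surface. World frame = base frame: x ahead of the robot, y to its left, z up, the work surface at z = 0. Lengths are in m, angles in rad, forces in N, time in s.
With the tool pointing down it reaches from about 0.225 to 0.875 m from the base axis. Payload 3.4 kg.
Tool frame: the origin (TCP) lies between the finger pads; the fingertips stand 17 mm ahead of it and the grasp point (between the pads) lies 2 mm behind it; z points along the fingers, y is the direction in which the jaws open and shut (so a half turn about z gives the same grasp; the last joint's range is limited). The gripper opens to 85 mm and grips with 20 to 120 N. Pads are 22 mm wide; open, the fingers measure 114 mm over their backs; the gripper's body (76 mm by 85 mm) begins 54 mm behind the grasp point. The pads swing forward as they close: fully open they stand 13 mm farther back than shut.
Start: joints at [1.162, 0.276, 1.505, -0, 1.361, -0.121], TCP at [0.163, 0.551, 0.248] pointing down, gripper open.
Joint ranges: [-2.89, 2.89], [-0.75, 2.08], [0.22, 2.7], [-1.18, 4.32], [0.11, 2.71], [-2.7, 2.7]. Speed limits (rad/s): [2.57, 2.57, 3.14, 3.14, 3.14, 3.14].

## Interface

Orientations are given as a unit quaternion [w, x, y, z].
In Python, from bench import * gives the robot as it stands.
- The arm moves only by the tool move_arm, never from a script. Its argument "motion" is a list of rows, each a list of 7 numbers: the shift along the world's x, y, z in mm, then the turn, a rotation vector about the world's x, y, z in degrees, then the opening, from 0 (shut) to 1 (fully open). A call has 1 to 12 rows; each row is the pose to reach, as a shift and turn from the pose commanded when the call began; what a row does not reach only later rows make up. A row lasts 1/12 s, in which the tool goes at most 41.7 mm and 7.16 degrees, less where a joint would pass 70% of its speed; a pose out of reach is approached as far as the arm can. A call with a gripper value outside its range is refused whole. The fingers move at their own pace and stop on an object; the grip force is fixed at half the most. Time passes only in rows, so rows that repeat a pose let the fingers close. It gives the time, the measured TCP pose, the force and the opening at its end, in the units of the state.
- read_state(): the state, without advancing time (a new reading comes with each control period).
- camera(name): name is "side" or "top" or "wrist"; returns a dict with "pixels" (384x512x3 uint8, blue, green, red), "range_z" (384x512 float32, m along the optical axis (not along the pixel's ray), 0 where there is no reading), "intrinsics" (3x3 intrinsics, pixels), "R" (3x3) and "t" (3): a world point X has camera coordinates R X + t. Camera axes: x right, y down, z forward; pixel columns grow to the right and rows downward; lengths in m; the calibration is good to about 2 mm. The wrist camera is an equidistant fisheye: a pixel r from the principal point sees the ray r / f radians off the axis. A picture is of the moment at which its call begins.
- finish_job(): hands the job in, once; it reports no verdict.
Trained networks look in the newest picture that a camera, given by its name, has taken for a name from the list of things; names that differ only in an ending like _2 or _b are one class to them, and where a whole thing is asked for, a point or a joint stands for the part that bears it (a point fixed in the world has none). Each returns a list of dicts, best first, with "p" (0 to 1); they miss things now and then, are a little off and sometimes report something else, mostly with a low value. They report only what shows in the picture. A call takes as long as a camera call.
- search_frame(query, camera): "point" ([column, row] as shares, 0 to 1, of the picture: columns of its width, rows of its height, amid what is visible of it).
The state is a dict: "t": time; "joint_pos": joint angles; "qd": joint speeds; "joint_efforts": joint torques, N m; "eef_pos": TCP position; "eef_rot": TCP orientation; "force": force on the tool from outside, world axes, zero at the start; "ft_torque": the same for the moment, N m; "opening": opening from 0.0 (shut) to 1.0 (fully open).
Only numpy, scipy, OpenCV 4.12 (cv2) and the standard library are available. Lean on these libraries where they do the work, as an engineer would, in place of code of your own. Each camera call takes 0.05 s, during which the arm holds its last target. There are 200 camera calls.

## Task

Slide the laser head along its rail, nose under the hood of the black box, until it is fully home with its flange against the hood. Only then, so that no light gets out, pull the spring-return attenuator slide on the box's lid out by its knob until its pointer stands level with the pointer of the cursor clamped on the scale. Finish while still holding it there with the gripper for the power reading, and leave everything else on the bench where it is.

Things in the scene. Friction and masses are not known exactly. Their poses are not given: they have to be found in the camera images.
- breadboard: Black optical breadboard, 300 (x) x 450 (y) x 13 mm, fixed to the table, deck top at z 23 mm; origin at the centre of its footprint on the table. Its y axis runs along the rail, from the black box (negative y) to the rail's free end; its x axis points away from the robot. The rail lies on x = 0 from y -30 to 210 mm: 40 mm wide, top at z 35 mm.
- box_lid (a point): Centre of the lid of the black box, on its top face, 108 mm over the table; axes as the breadboard's. The box is 130 mm (x) by 120 mm (y) and fixed; its lid carries the attenuator slide and its scale, up to 25 mm high, and a spring barrel at the far side. A round power sensor, up to z 111 mm, stands on its -y side.
- hood_mouth (a point): Middle of the open front edge of the hood, the grey sheet-metal overhang before the box's entry port that the laser head's nose slides into. The hood is 72 mm wide (breadboard x) and reaches from here 40 mm back to the box; roof top at z 103 mm. Fixed.
- laser_head (a point): Centre of the laser head, a black block 40 mm wide (breadboard x), 50 mm long (y), z 55..99 mm, on a rail carriage 50 mm wide with its top at z 50 mm. To -y: an aluminium flange 72 mm wide, front face 29 mm from the centre, top z 103 mm, then a 28 mm nose tube 45 mm long. To +y: a heat sink of the same width and height, to 43 mm. Grip the block across its 40 mm from above, or push it from behind.
- laser_carriage (a joint): Travel of the laser head along its rail towards the box (breadboard -y), m: 0 = farthest out, 0.100 = fully home, where a stop ends the travel with the flange against the hood. Starts between 0 and 0.04. Stiff sliding friction of about 3 N; it stays where it is left.
- knob_centre (a point): Centre of the attenuator slide's knob: knurled, black, upright, 18 mm in diameter, z 120..150 mm over the table; this point is on its axis at z 135 mm. It stands on the outer end of the slide's flat bar (18 mm wide, top at z 116 mm), at rest 35 mm out from the side of the box that faces the robot. Axes as the breadboard's.
- attenuator_slide (a joint): Pull of the spring-return attenuator slide, m: 0 = at rest, beam shut off, grows as the knob is pulled straight out from the box along breadboard -x (towards the robot); hard end at 0.060. The spring pulls back with about 4.5 N at 0, rising 1.3 N per 10 mm (10.5 N at 0.045); let go, it snaps back to 0.
- slide_pointer (a point): Tip of the steel pointer fixed on the attenuator slide, 4 mm wide, lying over the scale (the wide black strip with white ticks on the lid). It moves with the slide. Axes as the breadboard's.
- cursor_tip (a point): Tip of the cursor's pointer, 4 mm wide. The cursor is a 12 mm wide aluminium saddle with a thumbscrew, clamped fast on the scale's outer edge, 25 to 45 mm from the slide pointer's rest place in the pull direction; it is not a stop. Its tip faces the slide's pointer: the two are level when equal along the breadboard's x axis. Axes as the breadboard's.
- ball_driver_grip (a point): Bystander on the breadboard: screwdriver, 150 mm long, lying; point on its handle.
- lens_cap: Bystander on the breadboard: black round cap, 33 mm across, 10 mm high.
- bracket: Bystander on the breadboard: black angle bracket, 62 mm long, 33 mm high.
- post: Bystander on the breadboard: post in its holder, upright, 31 mm across, 80 mm high.
- power_meter: Bystander on the table: blue-grey handheld meter leaning on its stand, about 200 x 100 mm, 130 mm high.
- parts_box: Bystander on the table: clear tray of screws, 85 x 120 x 30 mm.
- goggles: Bystander on the table: dark safety goggles, about 105 x 146 x 48 mm.

How it is judged:
By the outcome, as a careful person would: the job done as asked, in the order asked, and still so for the second after the job is handed in, while the arm keeps its last pose, push and grip.
It also fails if it takes over 48 s, if anything falls off the work surface, if the arm or the gripper's body presses on something with over 40 N, if the wrist force passes 120 N, or if a joint passes its speed limit or range.

## Working session

There is one attempt and no reset: what is moved stays moved. The work goes in short steps, Python scripts to look and compute and a tool call to move; the robot and the scene stay as the last step left them, time stands still between calls to the robot, and variables do not carry over. Pictures are saved under pics/ and viewed, about 8 in all and at most 12, crops included, and the job is handed in when it is done.

Besides the shell and the picture viewer there is one more tool, called after "Emit:" as name([rows], argument=value, ...), one row to a line, values as JSON. move_arm: Moves the arm, as the interface text tells. Its arguments: {"type":"object","properties":{"motion":{"type":"array","items":{"type":"array","items":{"type":"number"}}}},"required":["motion"]}

```bash
mkdir -p pics
cat > h.py <<'E'
from bench import *
import numpy as np, cv2
def px2w(c,u,v,z=None,win=1):
    K,R,t=c["intrinsics"],c["R"],c["t"]
    ray=np.linalg.inv(K)@[u,v,1]
    if z is None:
        p=c["range_z"][max(0,int(v)-win):int(v)+win+1,max(0,int(u)-win):int(u)+win+1]; p=p[p>0]
        return R.T@(ray*np.median(p)-t) if p.size else None
    o=-R.T@t; d=R.T@ray
    return o+d*(z-o[2])/d[2]
def w2px(c,X):
    q=c["K"]@(c["R"]@X+c["t"]) if "K" in c else c["intrinsics"]@(c["R"]@np.array(X)+c["t"]); return q[:2]/q[2]
Z=dict(breadboard=None,box_lid=.108,hood_mouth=.103,laser_head=.099,knob_centre=.15,slide_pointer=None,cursor_tip=None,post=None,power_meter=None,ball_driver_grip=None,bracket=None,lens_cap=None,goggles=None,parts_box=None)
E
python3 - <<'E'
from h import *
np.set_printoptions(precision=4,suppress=True)
s=read_state(); print(s)
for n in("top","side"):
    c=camera(n); cv2.imwrite(f"pics/{n}0.png",c["pixels"])
    print(n,c["intrinsics"].tolist(),(-c["R"].T@c["t"]),c["R"].tolist())
    for q in Z:
        for r in search_frame(q,n)[:2]:
            if r["p"]<.2: continue
            u,v=r["point"][0]*512,r["point"][1]*384
            print(q,round(r["p"],2),round(u,1),round(v,1),px2w(c,u,v), px2w(c,u,v,Z[q]) if Z[q] else "")
E
```

```text
{'t': 0.0, 'joint_pos': array([ 1.162 ,  0.2766,  1.5062,  0.    ,  1.3607, -0.121 ]), 'qd': array([-0.0002,  0.0011,  0.0005,  0.0016, -0.0005,  0.0014]), 'joint_efforts': array([ -0.0005, -41.6774, -24.5801,  -0.0001,   0.0111,   0.    ]), 'eef_pos': array([0.163 , 0.5509, 0.2474]), 'eef_rot': array([-0.0003,  0.1434,  0.9897, -0.0009]), 'force': array([ 0.1894,  0.5007, -0.3841]), 'ft_torque': array([ 0.0214,  0.0616, -0.0069]), 'opening': 1.0011635873382587}
top [[477.03190064236185, 0.0, 264.1542567729915], [0.0, 477.03190064236185, 192.2950835503923], [0.0, 0.0, 1.0]] [ 0.2248 -0.0257  1.6959] [[0.015333481659933541, -0.9998727947994637, 0.00439073571208612], [-0.9801014323211367, -0.015899138762944857, -0.1978595455080516], [0.19790418566124504, -0.0012694906480686728, -0.9802205474745231]]
breadboard 0.56 271.3 174.7 [ 0.6078 -0.0514  0.1058] 
box_lid 0.63 267.5 175.9 [ 0.619  -0.039   0.0399] [ 0.6027 -0.0384  0.108 ]
hood_mouth 0.64 268.9 177.7 [ 0.6134 -0.044   0.0359] [ 0.5977 -0.0433  0.103 ]
laser_head 0.7 126.3 178.7 [0.6033 0.4668 0.0275] [0.5871 0.4457 0.099 ]
slide_
[... 933 characters left out ...]
710552872, -0.6346000307803242]]
breadboard 0.89 241.1 212.9 [0.5989 0.0661 0.0963] 
box_lid 0.58 243.3 214.2 [0.5919 0.0698 0.0965] [0.5884 0.0821 0.108 ]
hood_mouth 0.65 244.6 214.2 [0.5883 0.0702 0.0976] [0.5867 0.0759 0.103 ]
laser_head 0.86 242.5 215.9 [0.5927 0.0751 0.0951] [0.5915 0.0793 0.099 ]
knob_centre 0.67 274.8 160.5 [ 0.5881 -0.3302 -0.0025] [ 0.5481 -0.114   0.15  ]
slide_pointer 0.5 269.5 161.4 [ 0.6053 -0.3233 -0.0046] 
post 0.63 196.6 233.0 [0.6986 0.137  0.067 ] 
power_meter 0.64 290.3 128.7 [ 0.5537 -0.4182  0.079 ] 
ball_driver_grip 0.73 281.8 226.1 [0.4938 0.0368 0.0456] 
goggles 0.89 178.9 359.0 [0.6199 0.4611 0.0454] 
parts_box 0.92 323.2 354.1 [0.3403 0.3689 0.0217]
```

View pics/top0.png

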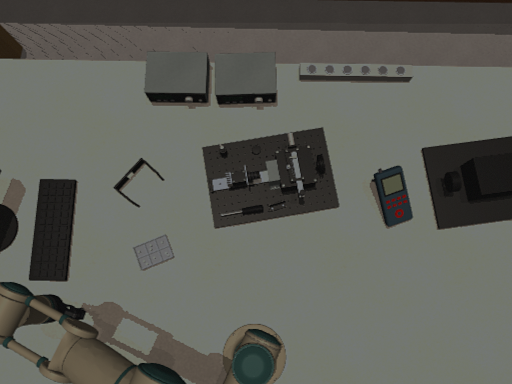

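View pics/side0.png

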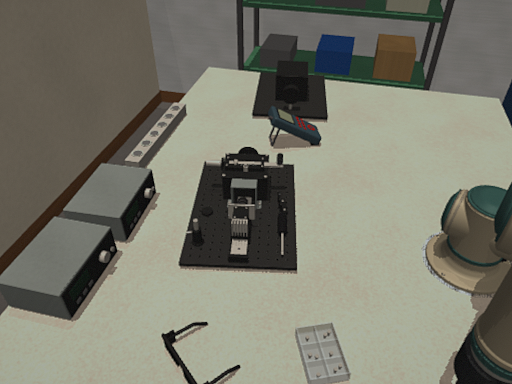

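Run:
```python
from h import *
np.set_printoptions(precision=4,suppress=True)
c=camera("top")
v,u=np.mgrid[0:384,0:512]; K=c["intrinsics"]; d=c["range_z"].astype(float)
P=np.stack([(u-K[0,2])/K[0,0]*d,(v-K[1,2])/K[1,1]*d,d],-1)
W=(P-c["t"])@c["R"]
m=(d>0)&(W[...,2]>.014)&(W[...,2]<.034)&(W[...,0]>.35)&(W[...,0]<.85)&(abs(W[...,1])<.35)
m=cv2.morphologyEx(m.astype(np.uint8),cv2.MORPH_OPEN,np.ones((3,3)))
n,l,st,ce=cv2.connectedComponentsWithStats(cv2.dilate(m,np.ones((5,5)))); i=1+np.argmax(st[1:,4]); m=m*(l==i)
pts=W[m>0][:,:2]; r=cv2.minAreaRect((pts*1000).astype(np.float32)); print(len(pts),r, cv2.boxPoints(r))
cv2.imwrite("pics/topz.png",cv2.resize(c["pixels"][120:235,195:345],None,fx=5.2,fy=5.2,interpolation=cv2.INTER_CUBIC))
```

```text
6645 ((623.2816162109375, -47.95063781738281), (303.60174560546875, 451.5583801269531), 10.817090034484863) [[ 431.8051  145.3276]
 [ 516.551  -298.2072]
 [ 814.7581 -241.2289]
 [ 730.0123  202.3059]]
```

View pics/topz.png

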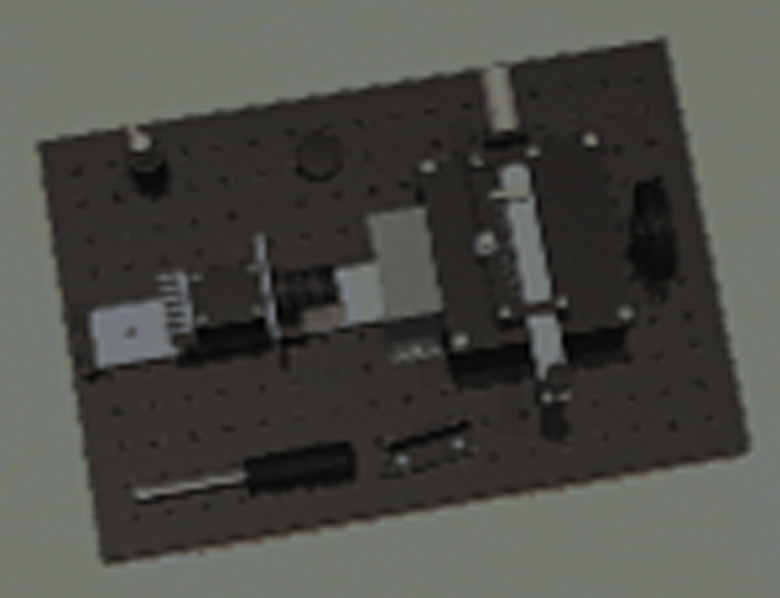

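```bash
cat >> h.py <<'E'
np.set_printoptions(precision=4,suppress=True)
A=np.radians(10.82); O=np.array([.6233,-.048]); M=np.array([[np.cos(A),-np.sin(A)],[np.sin(A),np.cos(A)]])
def w2b(p): return np.r_[M.T@(np.array(p)[:2]-O),np.array(p)[2:]]
def b2w(p): return np.r_[M@np.array(p)[:2]+O,np.array(p)[2:]]
E
python3 - <<'E'
from h import *
c=camera("top")
for n,x,y,z in [("block",228,296,.099),("flangeTopEnd",260,235,.103),("flangebot",275,345,.103),("sinkend",170,305,.099),("hoodL",370,215,.103),("hoodL2",388,315,.103),("hoodR",425,208,.103),("knobtop",555,370,.15),("ptr",490,195,.117),("cursor",485,243,.12),("railend",92,335,.035),("lidTL",428,165,.108),("lidBR",625,315,.108)]:
    u,v=x/5.2+195,y/5.2+120; p=px2w(c,u,v,z); q=px2w(c,u,v); print(n,p,w2b(p),"depth",w2b(q))
E
```

```text
block [0.5997 0.06   0.099 ] [-0.0029  0.1105  0.099 ] depth [-0.0028  0.1105  0.0986]
flangeTopEnd [0.6406 0.0396 0.103 ] [0.0334 0.0828 0.103 ] depth [0.0533 0.0822 0.0277]
flangebot [0.5662 0.0281 0.103 ] [-0.0418  0.0854  0.103 ] depth [-0.0279  0.085   0.0391]
sinkend [0.593  0.0981 0.099 ] [-0.0024  0.1492  0.099 ] depth [-0.0013  0.1493  0.0946]
hoodL [ 0.6555 -0.033   0.103 ] [0.0344 0.0086 0.103 ] depth [0.0551 0.0043 0.0249]
hoodL2 [ 0.5876 -0.0459  0.103 ] [-0.0346  0.0088  0.103 ] depth [-0.0337  0.0086  0.0989]
hoodR [ 0.6609 -0.0695  0.103 ] [ 0.0329 -0.0282  0.103 ] depth [ 0.0326 -0.0281  0.1041]
knobtop [ 0.5428 -0.152   0.15  ] [-0.0986 -0.087   0.15  ] depth [-0.0986 -0.087   0.1502]
ptr [ 0.6666 -0.1119  0.117 ] [ 0.0306 -0.0709  0.117 ] depth [ 0.0297 -0.0705  0.1202]
cursor [ 0.6332 -0.1086  0.12  ] [-0.0017 -0.0614  0.12  ] depth [-0.0043 -0.0603  0.1306]
railend [0.5858 0.1558 0.035 ] [0.0014 0.2073 0.035 ] depth [-0.0009  0.2066  0.0448]
lidTL [ 0.6891 -0.0711  0.108 ] [ 0.0603 -0.035   0.108 ] depth [ 0.0594 -0.0347  0.1113]
lidBR [ 0.589  -0.2014  0.108 ] [-0.0624 -0.1443  0.108 ] depth [-0.0624 -0.1443  0.108 ]
```

Emit:
move_arm([
  [440,-491,10,0,0,-62.7,1],
  [440,-491,10,0,0,-62.7,1],
  [440,-491,10,0,0,-62.7,1],
  [440,-491,10,0,0,-62.7,1],
  [440,-491,10,0,0,-62.7,1],
  [440,-491,10,0,0,-62.7,1],
  [440,-491,10,0,0,-62.7,1],
  [440,-491,10,0,0,-62.7,1],
  [440,-491,10,0,0,-62.7,1],
  [440,-491,10,0,0,-62.7,1],
  [440,-491,10,0,0,-62.7,1],
  [440,-491,10,0,0,-62.7,1],
])

```text
t: 2.6
eef_pos: [0.4979, 0.1772, 0.2562]
eef_rot: [0.0, 0.637, 0.77, 0.0]
force: [0.5, 0.7, 0.5]
opening: 0.998
```

Emit:
move_arm([
  [105,-117,0,0,0,0,1],
  [105,-117,0,0,0,0,1],
  [105,-117,0,0,0,0,1],
  [105,-117,0,0,0,0,1],
  [105,-117,0,0,0,0,1],
  [105,-117,0,0,0,0,1],
])

```text
t: 3.1
eef_pos: [0.6028, 0.0605, 0.2551]
eef_rot: [-0.0, 0.639, 0.77, -0.0]
force: [-0.9, 0.2, -0.2]
opening: 0.994
```

Run:
```python
from h import *
s=read_state(); print(s["t"],s["eef_pos"],s["eef_rot"],s["joint_pos"])
c=camera("wrist"); print(c["intrinsics"],-c["R"].T@c["t"],c["R"])
cv2.imwrite("pics/w1.png",cv2.resize(c["pixels"],(800,600)))
for q in ("laser_head","hood_mouth","knob_centre","slide_pointer","cursor_tip"):
    print(q,[(round(r["p"],2),np.round(np.array(r["point"])*[512,384],1)) for r in search_frame(q,"wrist")[:2]])
```

```text
3.1 [0.6028 0.0605 0.2551] [-0.0005  0.6385  0.7696 -0.0002] [-0.0149  0.3194  1.4244  0.0002  1.3987 -0.2006]
[[297.3186   0.     253.8273]
 [  0.     297.3186 189.6535]
 [  0.       0.       1.    ]] [0.589  0.1352 0.3809] [[ 0.9829  0.1842 -0.0015]
 [ 0.1763 -0.9382  0.2979]
 [ 0.0535 -0.293  -0.9546]]
laser_head [(0.66, array([254.2, 179.5]))]
hood_mouth [(0.75, array([253.7, 181.4]))]
knob_centre [(0.73, array([189.6, 325. ]))]
slide_pointer [(0.68, array([187.8, 329.9]))]
cursor_tip [(0.52, array([253.3, 321.8]))]
```

View pics/w1.png

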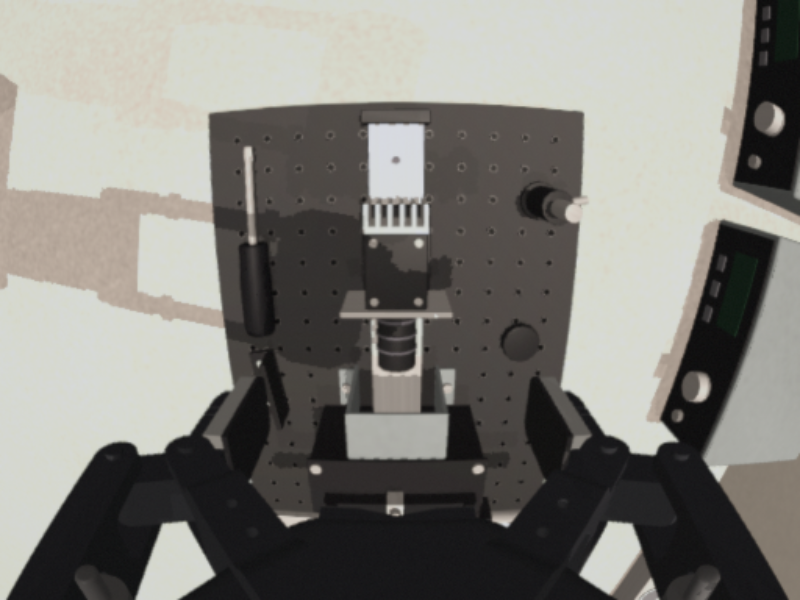

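```bash
cat >> h.py <<'E'
def fish(c,u,v,z):
    K=c["intrinsics"]; d=np.array([u-K[0,2],v-K[1,2]])/K[0,0]; r=np.linalg.norm(d)
    ray=c["R"].T@np.r_[d/r*np.sin(r),np.cos(r)]; o=-c["R"].T@c["t"]
    return o+ray*(z-o[2])/ray[2]
E
python3 - <<'E'
from h import *
c=camera("wrist")
for n,x,y,z in [("sc1",374,243,.099),("sc2",419,243,.099),("sc3",374,301,.099),("sc4",418,301,.099),("flangeL",341,317,.103),("flangeR",452,317,.103),("hoodL",347,413,.103),("hoodR",446,413,.103),("deckTL",210,114,.023),("deckTR",583,113,.023)]:
    print(n,w2b(fish(c,x*.64,y*.64,z)))
E
```

```text
sc1 [-0.0149  0.1357  0.099 ]
sc2 [0.0129 0.1357 0.099 ]
sc3 [-0.0154  0.0979  0.099 ]
sc4 [0.0128 0.098  0.099 ]
flangeL [-0.0366  0.0884  0.103 ]
flangeR [0.0347 0.0885 0.103 ]
hoodL [-0.0356  0.0165  0.103 ]
hoodR [0.0339 0.0166 0.103 ]
deckTL [-0.1499  0.2295  0.023 ]
deckTR [0.1475 0.2307 0.023 ]
```

Emit:
move_arm([
  [-1.5,1.5,-40,0,0,0,1],
  [-1.5,1.5,-80,0,0,0,1],
  [-1.5,1.5,-120,0,0,0,1],
  [-1.5,1.5,-150,0,0,0,1],
  [-1.5,1.5,-173,0,0,0,1],
  [-1.5,1.5,-173,0,0,0,0.3],
  [-1.5,1.5,-173,0,0,0,0.3],
  [-1.5,1.5,-173,0,0,0,0.3],
  [-1.5,1.5,-173,0,0,0,0.3],
  [-1.5,1.5,-173,0,0,0,0.3],
  [-1.5,1.5,-173,0,0,0,0.3],
  [-1.5,1.5,-173,0,0,0,0.3],
])

```text
t: 4.45
eef_pos: [0.6013, 0.0637, 0.0855]
eef_rot: [0.001, 0.637, 0.771, 0.001]
force: [-1.6, 0.4, 6.8]
opening: 0.46
```

Emit:
move_arm([
  [1.9,-9.8,3,0,0,0,0.3],
  [3.8,-19.6,3,0,0,0,0.3],
  [5.6,-29.5,3,0,0,0,0.3],
  [7.5,-39.3,3,0,0,0,0.3],
  [9.4,-49.1,3,0,0,0,0.3],
  [11.3,-58.9,3,0,0,0,0.3],
  [11.3,-58.9,3,0,0,0,0.3],
])

```text
t: 5.03
eef_pos: [0.6129, 0.0031, 0.0856]
eef_rot: [0.001, 0.638, 0.77, 0.0]
force: [2.9, -2.4, -10.6]
opening: 0.46
```

Emit:
move_arm([
  [0.6,-2.9,-1.5,0,0,0,0.3],
  [1.1,-5.9,-1.5,0,0,0,0.3],
  [1.5,-7.9,-1.5,0,0,0,0.3],
  [1.7,-8.8,-1.5,0,0,0,0.3],
  [1.9,-9.8,-1.5,0,0,0,0.3],
  [2.1,-10.8,-1.5,0,0,0,0.3],
  [2.1,-10.8,-1.5,0,0,0,0.3],
])

```text
t: 5.62
eef_pos: [0.6147, -0.0062, 0.0855]
eef_rot: [0.001, 0.637, 0.771, 0.001]
force: [0.4, 3.4, 5.9]
opening: 0.457
```

Emit:
move_arm([
  [0.2,-1,0,0,0,0,0.3],
  [0.4,-2,0,0,0,0,0.3],
  [0.6,-3,0,0,0,0,0.3],
  [0.8,-4,0,0,0,0,0.3],
  [0.8,-4,0,0,0,0,0.3],
])

```text
t: 6.03
eef_pos: [0.6148, -0.0068, 0.0855]
eef_rot: [-0.001, 0.638, 0.77, 0.003]
force: [0.8, 13.6, 6.6]
opening: 0.461
```

Emit:
move_arm([
  [0.4,-2,0,0,0,0,0.3],
  [0.6,-4,0,0,0,0,0.3],
  [0.6,-4,0,0,0,0,0.3],
])

```text
t: 6.28
eef_pos: [0.6148, -0.0069, 0.0855]
eef_rot: [-0.004, 0.638, 0.77, 0.005]
force: [-0.4, 22.0, 7.6]
opening: 0.456
```

Run:
```python
from h import *
s=read_state(); print(s["t"],s["eef_pos"],s["force"],s["ft_torque"])
c=camera("wrist")
a=cv2.resize(c["pixels"][100:300,150:360],None,fx=2.6,fy=2.6,interpolation=cv2.INTER_CUBIC)
cv2.imwrite("pics/w2.png",a)
```

```text
6.2833 [ 0.6148 -0.0069  0.0855] [-0.3505 22.0198  7.6396] [ 2.8529 -0.19    0.4099]
```

View pics/w2.png

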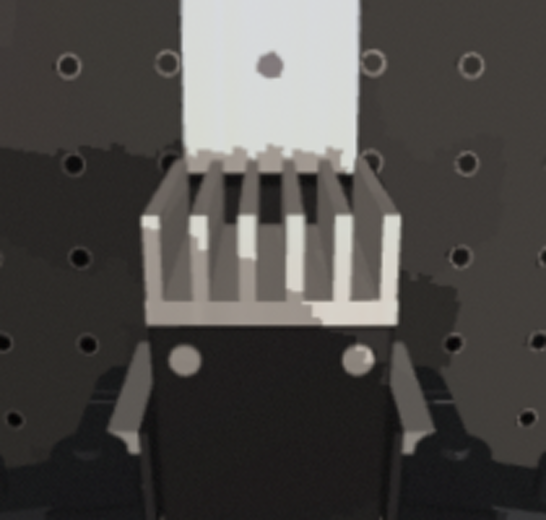

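Emit:
move_arm([
  [0,0,0,0,0,0,1],
  [0,0,0,0,0,0,1],
  [0,0,0,0,0,0,1],
  [0,0,0,0,0,0,1],
  [0,0,0,0,0,0,1],
  [0,2,0,0,0,0,1],
  [0,4,30,0,0,0,1],
  [0,4,70,0,0,0,1],
  [0,4,110,0,0,0,1],
  [0,4,140,0,0,0,1],
  [0,4,140,0,0,0,1],
])

```text
t: 7.25
eef_pos: [0.619, -0.0109, 0.2321]
eef_rot: [0.006, 0.637, 0.77, 0.004]
force: [1.0, -0.4, -0.2]
opening: 1.001
```

Run:
```python
from h import *
s=read_state(); print(s["t"],s["eef_pos"],s["eef_rot"],s["force"])
c=camera("wrist")
a=cv2.resize(c["pixels"][60:384],None,fx=1.56,fy=1.56,interpolation=cv2.INTER_CUBIC)
cv2.imwrite("pics/w3.png",a)
```

```text
7.25 [ 0.619  -0.0109  0.2321] [0.0061 0.6375 0.7704 0.0037] [ 0.9714 -0.356  -0.2157]
```

View pics/w3.png

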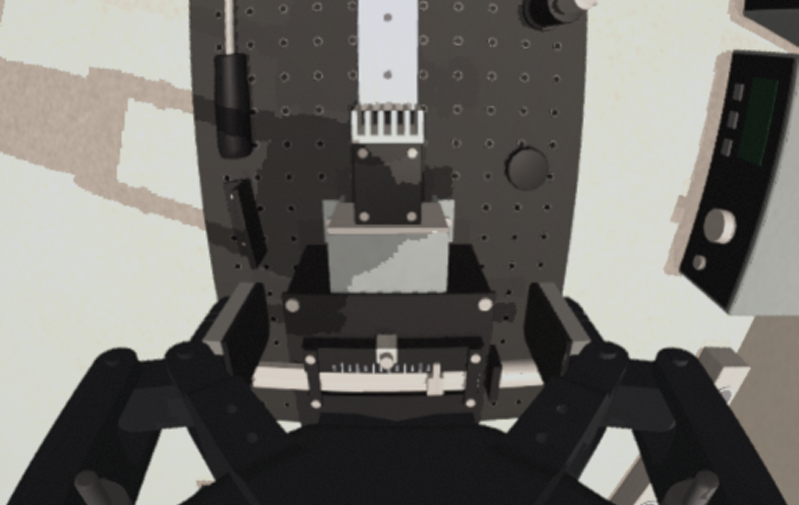

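Emit:
move_arm([
  [-77,-141,0,0,0,-90,1],
  [-77,-141,0,0,0,-90,1],
  [-77,-141,0,0,0,-90,1],
  [-77,-141,0,0,0,-90,1],
  [-77,-141,0,0,0,-90,1],
  [-77,-141,0,0,0,-90,1],
  [-77,-141,0,0,0,-90,1],
  [-77,-141,0,0,0,-90,1],
  [-77,-141,0,0,0,-90,1],
  [-77,-141,0,0,0,-90,1],
  [-77,-141,0,0,0,-90,1],
  [-77,-141,0,0,0,-90,1],
])

```text
t: 8.3
eef_pos: [0.5371, -0.151, 0.2226]
eef_rot: [-0.001, 0.992, 0.126, -0.002]
force: [-0.7, 0.4, -0.8]
opening: 0.998
```

Emit:
move_arm([
  [0,0,0,0,0,-4.1,1],
  [0,0,0,0,0,-4.1,1],
  [0,0,0,0,0,-4.1,1],
])

```text
t: 8.55
eef_pos: [0.5374, -0.151, 0.2231]
eef_rot: [-0.001, 0.996, 0.095, -0.001]
force: [-0.2, -0.6, -0.3]
opening: 0.996
```

Run:
```python
from h import *
s=read_state(); print(s["t"],s["eef_pos"],s["eef_rot"],s["joint_pos"])
from scipy.spatial.transform import Rotation as Q
w,x,y,z=s["eef_rot"]; print(Q.from_quat([x,y,z,w]).as_matrix())
c=camera("wrist")
a=cv2.resize(c["pixels"],(800,600),interpolation=cv2.INTER_CUBIC)
cv2.imwrite("pics/w4.png",a); print(-c["R"].T@c["t"])
for q in ("knob_centre","slide_pointer","cursor_tip"):
    print(q,[(round(r["p"],2),np.round(np.array(r["point"])*[512,384],1)) for r in search_frame(q,"wrist")[:2]])
```

```text
8.55 [ 0.5374 -0.151   0.2231] [-0.0005  0.9955  0.0947 -0.0012] [-0.3984  0.2675  1.5811 -0.0002  1.2957  0.9828]
[[ 0.9821  0.1885 -0.0025]
 [ 0.1885 -0.9821  0.0008]
 [-0.0023 -0.0013 -1.    ]]
[ 0.6129 -0.137   0.3486]
knob_centre [(0.9, array([256.5,  96.5])), (0.56, array([217.7,  67.8]))]
slide_pointer [(0.77, array([251.4, 101. ])), (0.63, array([103.9, 174.9]))]
cursor_tip [(0.85, array([221.5,  65.1]))]
```

View pics/w4.png

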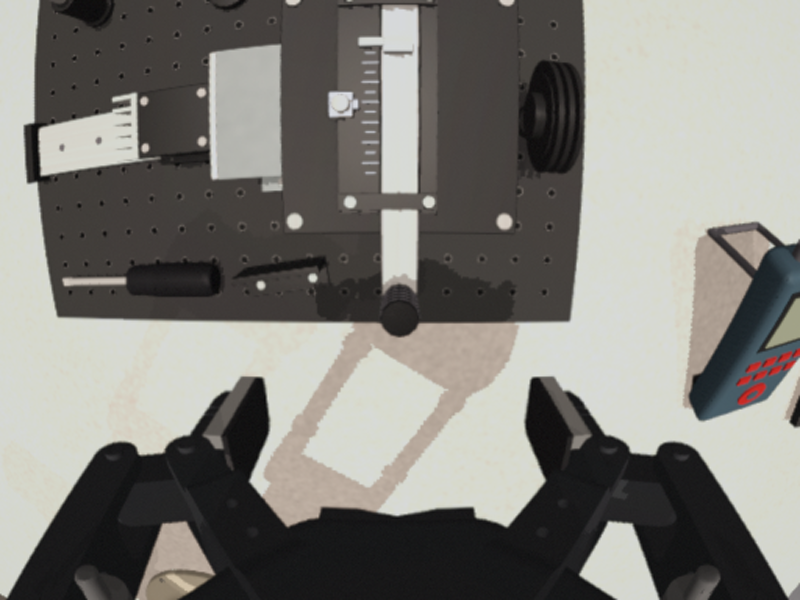

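```bash
cat >> h.py <<'E'
def fishr(c,u,v,win=1):
    K=c["intrinsics"]; d=np.array([u-K[0,2],v-K[1,2]])/K[0,0]; r=np.linalg.norm(d)
    ray=np.r_[d/r*np.sin(r),np.cos(r)]; p=c["range_z"][int(round(v))-win:int(round(v))+win+1,int(round(u))-win:int(round(u))+win+1]; p=p[p>0]
    return c["R"].T@(ray/ray[2]*np.median(p)-c["t"]) if p.size else None
E
python3 - <<'E'
from h import *
c=camera("wrist")
for n,x,y,z in [("knob",399,318,.15),("ptr",364,42,.12),("ptrbase",380,42,.12),("curtip",354,104,.12),("cursorbody",335,104,.13),("lidBL",295,222,.108),("lidBR",504,222,.108)]:
    q=fishr(c,x*.64,y*.64,0); p=fish(c,x*.64,y*.64,z); print(n,p,w2b(p),"depth",None if q is None else w2b(q))
a=cv2.resize(c["pixels"][10:140,190:290],None,fx=4.6,fy=4.6,interpolation=cv2.INTER_CUBIC)
cv2.imwrite("pics/w5.png",a)
E
```

```text
knob [ 0.5416 -0.1517  0.15  ] [-0.0997 -0.0865  0.15  ] depth [-0.0994 -0.0865  0.1509]
ptr [ 0.6664 -0.1107  0.12  ] [ 0.0306 -0.0696  0.12  ] depth [ 0.0297 -0.0699  0.1236]
ptrbase [ 0.6677 -0.1183  0.12  ] [ 0.0304 -0.0774  0.12  ] depth [ 0.0295 -0.0775  0.1238]
curtip [ 0.6344 -0.1118  0.12  ] [-0.0011 -0.0648  0.12  ] depth [-0.0015 -0.0652  0.1241]
cursorbody [ 0.6321 -0.1041  0.13  ] [-0.0019 -0.0568  0.13  ] depth [-0.002  -0.0569  0.1307]
lidBL [ 0.5692 -0.0903  0.108 ] [-0.0611 -0.0314  0.108 ] depth [-0.0607 -0.0319  0.1105]
lidBR [ 0.5901 -0.1995  0.108 ] [-0.0611 -0.1426  0.108 ] depth [-0.0606 -0.1419  0.1109]
```

View pics/w5.png

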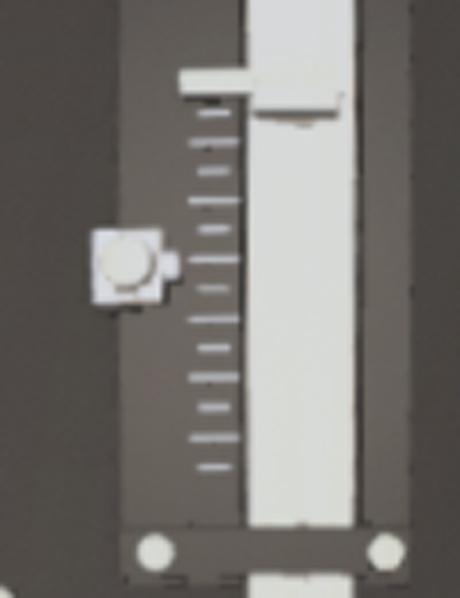

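Emit:
move_arm([
  [4.2,-0.6,-30,0,0,0,1],
  [4.2,-0.6,-60,0,0,0,1],
  [4.2,-0.6,-83,0,0,0,1],
  [4.2,-0.6,-83,0,0,0,1],
  [4.2,-0.6,-83,0,0,0,0],
  [4.2,-0.6,-83,0,0,0,0],
  [4.2,-0.6,-83,0,0,0,0],
  [4.2,-0.6,-83,0,0,0,0],
  [4.2,-0.6,-83,0,0,0,0],
  [4.2,-0.6,-83,0,0,0,0],
  [4.2,-0.6,-83,0,0,0,0],
  [4.2,-0.6,-83,0,0,0,0],
])

```text
t: 9.8
eef_pos: [0.5428, -0.1511, 0.1428]
eef_rot: [-0.0, 0.996, 0.094, 0.001]
force: [-0.6, 2.2, 5.7]
opening: 0.189
```

Run:
```python
from h import *
s=read_state(); print(s["t"],s["eef_pos"],w2b(s["eef_pos"]),s["eef_rot"],s["force"],s["opening"])
```

```text
9.8 [ 0.5428 -0.1511  0.1428] [-0.0984 -0.0862  0.1428] [-0.0003  0.9956  0.0936  0.0009] [-0.6022  2.2041  5.7015] 0.18909231812854935
```

Emit:
move_arm([
  [-4.9,-0.9,1,0,0,0,0],
  [-9.8,-1.9,1,0,0,0,0],
  [-14.7,-2.8,1,0,0,0,0],
  [-19.6,-3.8,1,0,0,0,0],
  [-24.6,-4.7,1,0,0,0,0],
  [-28.5,-5.4,1,0,0,0,0],
  [-28.5,-5.4,1,0,0,0,0],
  [-28.5,-5.4,1,0,0,0,0],
])

```text
t: 10.47
eef_pos: [0.5166, -0.1561, 0.1429]
eef_rot: [-0.001, 0.996, 0.093, 0.003]
force: [6.9, 5.2, -2.8]
opening: 0.185
```

Run:
```python
from h import *
s=read_state(); print(s["t"],s["eef_pos"],w2b(s["eef_pos"]),s["eef_rot"],s["force"],s["opening"])
c=camera("wrist")
cv2.imwrite("pics/w6.png",cv2.resize(c["pixels"],(800,600),interpolation=cv2.INTER_CUBIC))
for q in ("knob_centre","slide_pointer","cursor_tip"):
    print(q,[(round(r["p"],2),np.round(np.array(r["point"])*[512,384],1)) for r in search_frame(q,"wrist")[:2]])
```

```text
10.4667 [ 0.5166 -0.1561  0.1429] [-0.1251 -0.0862  0.1429] [-0.0006  0.9956  0.0932  0.0035] [ 6.8629  5.1708 -2.8469] 0.18510781290269454
knob_centre [(0.71, array([252.3, 139.8]))]
slide_pointer [(0.9, array([252.2, 142.5])), (0.46, array([216.8, 100.9]))]
cursor_tip [(0.73, array([199.9,  11.6]))]
```

View pics/w6.png

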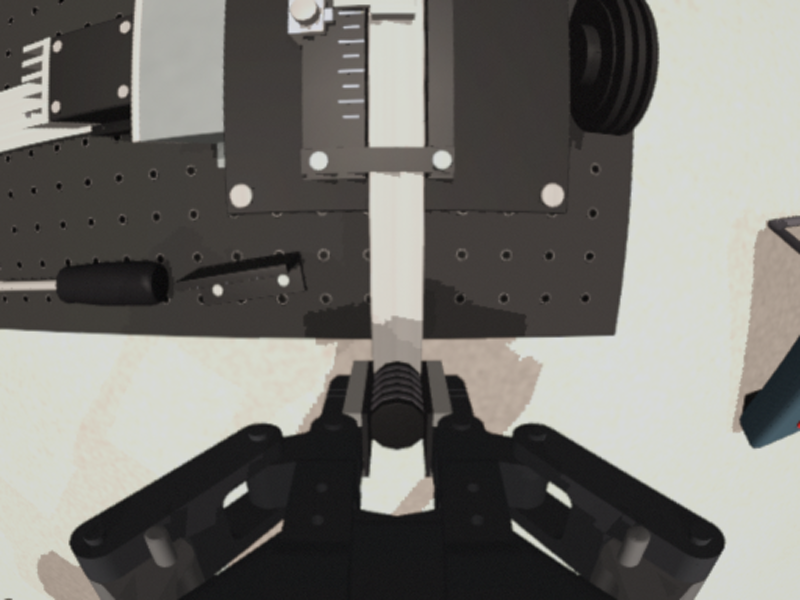

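Run:
```python
from h import *
c=camera("wrist")
cv2.imwrite("pics/w7.png",cv2.resize(c["pixels"][0:60,180:280],None,fx=8,fy=8,interpolation=cv2.INTER_CUBIC))
g=c["pixels"].mean(2); d=c["range_z"]
for u in (206,209,211,213,226,229,232,234,240,250): print(u,g[:26,u].round().astype(int).tolist())
```

```text
206 [199, 202, 202, 201, 200, 192, 196, 199, 199, 200, 201, 197, 195, 191, 188, 193, 195, 195, 196, 186, 127, 87, 72, 74, 86, 88]
209 [81, 79, 60, 56, 61, 113, 210, 217, 218, 217, 217, 218, 213, 153, 89, 53, 45, 50, 49, 52, 55, 75, 78, 82, 87, 88]
211 [81, 81, 81, 82, 82, 118, 207, 213, 214, 213, 212, 215, 210, 128, 80, 52, 63, 83, 86, 86, 87, 88, 88, 88, 89, 89]
213 [149, 153, 156, 153, 97, 62, 90, 99, 105, 104, 103, 108, 105, 70, 56, 45, 52, 83, 87, 87, 88, 89, 89, 90, 89, 90]
226 [211, 211, 206, 142, 83, 45, 44, 107, 194, 117, 87, 88, 88, 88, 89, 93, 137, 196, 119, 91, 90, 91, 91, 91, 92, 116]
229 [211, 212, 206, 122, 79, 78, 91, 146, 193, 115, 88, 87, 88, 88, 89, 93, 130, 180, 113, 91, 91, 91, 91, 92, 94, 128]
232 [212, 211, 206, 114, 77, 84, 93, 143, 169, 104, 85, 86, 87, 86, 86, 86, 87, 87, 87, 87, 88, 88, 89, 90, 92, 128]
234 [211, 212, 206, 115, 74, 39, 29, 32, 35, 30, 30, 28, 27, 29, 29, 29, 31, 31, 33, 34, 34, 32, 30, 29, 30, 30]
240 [212, 212, 212, 213, 213, 212, 213, 209, 159, 91, 78, 78, 109, 195, 201, 203, 209, 212, 212, 212, 212, 212, 212, 212, 212, 212]
250 [213, 212, 212, 213, 213, 212, 213, 208, 153, 88, 77, 79, 105, 153, 178, 209, 212, 212, 212, 212, 212, 212, 212, 212, 212, 212]
```

View pics/w7.png

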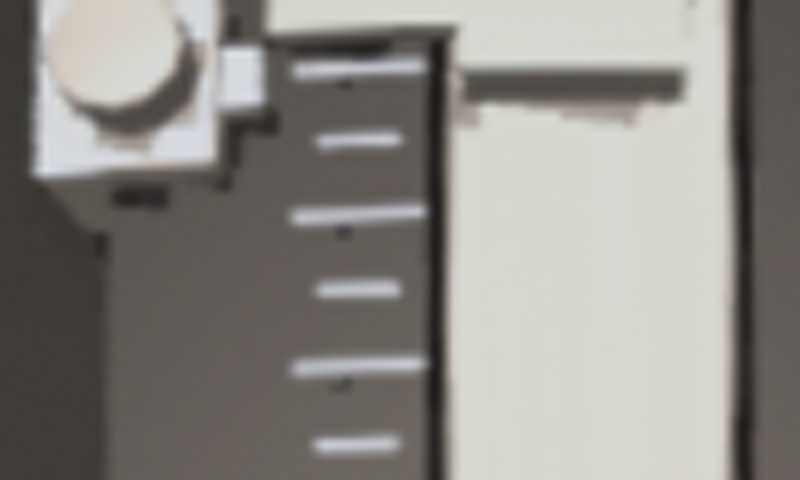

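Run:
```python
from h import *
c=camera("wrist")
for n,u,v in [("cur far",210,5.3),("cur near",210,12.95),("ptr near L",216,3.25),("ptr near",226,3.0),("ptr near R",232,2.7)]:
    print(n,w2b(fish(c,u,v,.124)))
for v in (8,17.2): print(w2b(fish(c,229,v,.118)))
```

```text
cur far [ 0.0001 -0.0654  0.124 ]
cur near [-0.0041 -0.0654  0.124 ]
ptr near L [ 0.001  -0.0683  0.124 ]
ptr near [ 0.0009 -0.0732  0.124 ]
ptr near R [ 0.001  -0.0761  0.124 ]
[ 0.0001 -0.0742  0.118 ]
[-0.005  -0.0742  0.118 ]
```

Emit:
move_arm([
  [-2.5,-0.5,0,0,0,0,0],
  [-4.9,-0.9,0,0,0,0,0],
  [-4.9,-0.9,0,0,0,0,0],
  [-4.9,-0.9,0,0,0,0,0],
  [-4.9,-0.9,0,0,0,0,0],
])

```text
t: 11.18
eef_pos: [0.5121, -0.157, 0.1429]
eef_rot: [-0.001, 0.996, 0.093, 0.004]
force: [7.8, 5.2, -3.4]
opening: 0.189
```

```bash
cat > chk.py <<'E'
from h import *
s=read_state(); print(s["t"],s["eef_pos"],w2b(s["eef_pos"]),s["eef_rot"],s["force"],s["opening"])
c=camera("wrist"); g=c["pixels"].mean(2)
for u in range(203,213,2): print(u,g[:12,u].round().astype(int).tolist())
for u in (216,222,226,229,232): print(u,g[:8,u].round().astype(int).tolist())
cv2.imwrite(f"pics/c{s['t']:.2f}.png",cv2.resize(c["pixels"][0:60,180:280],None,fx=8,fy=8,interpolation=cv2.INTER_CUBIC))
E
python3 chk.py
```

```text
11.1833 [ 0.5121 -0.157   0.1429] [-0.1297 -0.0862  0.1429] [-0.0006  0.9956  0.0932  0.0037] [ 7.7868  5.2313 -3.4469] 0.1885210763664343
203 [76, 77, 80, 96, 132, 164, 176, 205, 216, 218, 214, 175]
205 [164, 179, 188, 209, 213, 214, 215, 216, 216, 216, 212, 163]
207 [187, 192, 194, 188, 173, 122, 112, 111, 112, 113, 115, 94]
209 [216, 216, 217, 216, 199, 114, 67, 45, 46, 50, 52, 51]
211 [214, 214, 213, 212, 185, 106, 63, 46, 66, 82, 84, 85]
216 [210, 210, 209, 192, 111, 80, 81, 84]
222 [211, 211, 207, 164, 92, 59, 83, 98]
226 [212, 211, 206, 142, 83, 49, 68, 107]
229 [211, 211, 206, 134, 79, 44, 50, 107]
232 [212, 211, 206, 131, 79, 45, 43, 63]
```

Emit:
move_arm([
  [-0.45,-0.09,0,0,0,0,0],
  [-0.45,-0.09,0,0,0,0,0],
  [-0.45,-0.09,0,0,0,0,0],
  [-0.45,-0.09,0,0,0,0,0],
  [-0.45,-0.09,0,0,0,0,0],
  [-0.45,-0.09,0,0,0,0,0],
])

```text
t: 11.73
eef_pos: [0.5119, -0.157, 0.1429]
eef_rot: [-0.001, 0.996, 0.093, 0.004]
force: [7.9, 5.1, -2.9]
opening: 0.183
```

```bash
python3 chk.py; mv pics/c1*.png /tmp; ls -t /tmp/c1*.png; cp $(ls -t /tmp/c1*.png|head -1) pics/last.png
```

```text
11.7333 [ 0.5119 -0.157   0.1429] [-0.1299 -0.0862  0.1429] [-0.0006  0.9956  0.0932  0.004 ] [ 7.9344  5.1435 -2.9088] 0.1834442667417468
203 [75, 76, 86, 104, 143, 165, 177, 214, 217, 217, 208, 145]
205 [165, 182, 205, 211, 213, 214, 215, 216, 216, 215, 203, 137]
207 [187, 192, 194, 186, 149, 117, 111, 111, 112, 113, 108, 88]
209 [216, 216, 216, 213, 159, 94, 54, 45, 46, 49, 51, 52]
211 [214, 214, 214, 210, 150, 92, 53, 48, 77, 83, 84, 84]
216 [210, 211, 209, 191, 111, 69, 44, 45]
222 [211, 211, 207, 164, 93, 70, 83, 107]
226 [211, 212, 206, 142, 82, 50, 71, 113]
229 [212, 211, 206, 134, 81, 46, 58, 116]
232 [211, 211, 206, 131, 79, 46, 48, 81]
/tmp/c11.73.png
/tmp/c11.18.png
```

View pics/last.png

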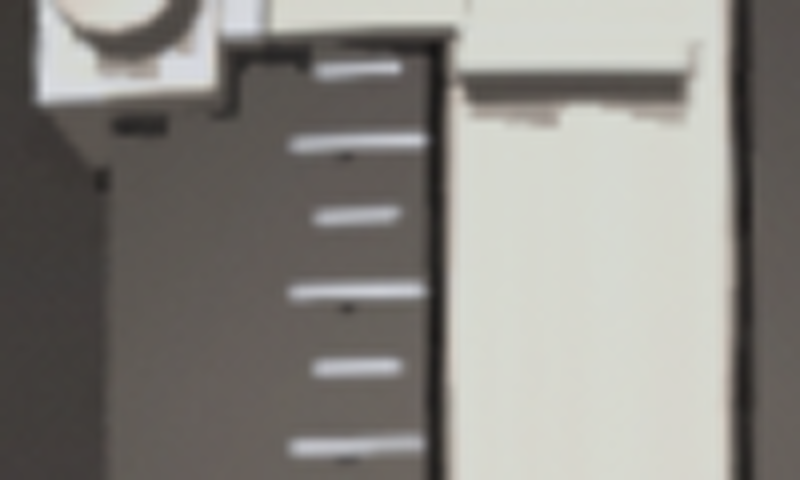

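```bash
python3 -c "
from h import *
print(finish_job())"
```

```text
the job is handed in; nothing more can be done
None
```

The job is done and handed in at about 12 s of the 48 s allowed. finish_job gives no verdict, so the results below are my own checks.

- **Laser head:** I gripped the block and slid it about 72 mm along the rail until it hit the stop. Pushing on to 22 N moved it only 0.1 mm more. A wrist picture after I let go showed the flange flush against the hood.
- **Attenuator slide:** I then gripped the knob and pulled it about 31.5 mm. In the last wrist picture its pointer is level with the cursor's to about 0.15 mm. The gripper still held the knob with no sign of slipping (opening 0.18, about 8 N pull).
- **Limits of the last checks:** At the final pose only the near edges of the two pointers were in view, at the picture's top edge, so I judged level from those edges. I did not re-image the head separately at the end, but nothing touched it after that picture. I did not touch any of the other items on the bench.

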